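# Put the tin in the sticking tray and slide it home to its hidden stop

### The job

Put the yellow tin away: stand it upright in the empty front bay of the organiser's pulled-out tray, let go, then slide the tray inwards by pushing on its front. The tray is stuck; push until it breaks free and carry on, gently, until it rests against the stop hidden inside the organiser, never ramming it. Leave the other things where they are.

Things in the scene. Friction and masses are not known exactly. Their poses are not given: they have to be found in the camera images.
- yellow_tin_center (a point): Yellow cylindrical tin with a yellow lid, 47 mm across, 40 mm high, about 0.1 to 0.2 kg, upright on the steel tray (either of two places; the other holds a green tin of the same size). This point is its centre, 20 mm above its underside; z is its axis.
- organiser: White-grey housing fixed to the counter, 200 mm deep (x), 170 wide (y), 70 high, front open towards -x, at x = -100 mm. Origin: centre of its underside. The tray slides in along +x. After 0 to 20 mm of travel it sticks: 7 to 13 N breaks it free within another 9 mm, with a small lurch. Then it slides with 2 N friction and stays where left. Pushing it with over 20 N at any time is ramming.
- tray_bay (a point): Centre of the floor (top face, 8 mm above the counter) of the empty front bay of the blue-grey tray; axes parallel to the organiser's. The bay is 87 mm long (x), 142 mm wide (y); side walls and divider rise 30 mm above its floor, the front panel 53 mm. At the start the whole bay is outside the housing.
- tray: The blue-grey tray; sliding part only. Origin: foot (counter level) of the middle of the outer face of its front panel, axes as the organiser's, x inwards. Panel: plain, upright, 150 mm wide, from 5 to 61 mm above the counter, 5 mm thick. Push on it towards +x. It always stays outside the housing: 125 to 115 mm in front of it at the start, 37 to 9 mm when home.
- end_cover: Grey plate, 130 mm wide, on the back of the organiser, origin at its lower middle edge 10 mm above the counter. It carries the hidden rubber bumper on the inside, at a depth set differently each time; the plate's place tells nothing of it. The tray meets the bumper after 76 to 117 mm of travel from its start. The bumper yields 1 mm per 4 N of push, at most 6 mm, and eases back slowly.
- steel_tray: Flat steel tray fixed to the counter, 170 mm (x) by 220 mm (y), rim 12 mm high, floor 3 mm thick; carries both tins and the teaspoon. Origin: centre of its underside.
- green_tin_center (a point): Centre of the dark green tin with steel lid (47 mm across, 40 mm high), on the steel tray. Leave alone.
- teaspoon: Steel teaspoon 130 mm long, on the far side of the steel tray. Leave alone.
- kettle: Cream electric kettle on its base, 155 mm across, about 230 mm high, fixed. Origin: centre of its underside. Keep clear.
- cup_a: Maroon ceramic cup with a handle, 82 mm across, 85 mm high. Origin: centre of its underside. Leave alone.
- cup_b: Maroon ceramic cup, the same as the other. Leave alone.
- glass_jar: Lidded glass jar, 90 mm across, 130 mm high. Origin: centre of its underside. Leave alone.
There are look-alikes about, which are no part of the job. Of the things that look like the part that bears yellow_tin_center, the smallest one is meant.

How it is judged:
On the way, in this order (a step that is already met when the one before it is completed fails the run):
1. the yellow tin stands in the front bay, let go, with the tray still pulled out (x of yellow_tin_center in the frame of tray_bay between -0.03 and 0.03 m and y of yellow_tin_center in the frame of tray_bay between -0.055 and 0.055 m and z of yellow_tin_center in the frame of tray_bay between 0.014 and 0.026 m and angle between yellow_tin_center's own z axis and vertical below 0.15 rad and contact force between the fingers and yellow_tin below 0.05 N and x of tray in the frame of organiser below -0.19 m), for 0.2 s.
2. the tray has broken free and been pushed against the stop (x of yellow_tin_center in the frame of tray_bay between -0.03 and 0.03 m and y of yellow_tin_center in the frame of tray_bay between -0.055 and 0.055 m and z of yellow_tin_center in the frame of tray_bay between 0.014 and 0.026 m and angle between yellow_tin_center's own z axis and vertical below 0.15 rad and contact force between tray and end_cover above 0.2 N), for 0.2 s.
At the end, for the whole second after the job is handed in: The yellow tin stands upright (within 0.15 rad) on the floor of the tray's front bay, let go, and the tray is at rest in contact with the hidden stop (bearing on it with at least 0.2 N, which its own friction holds) (all of step 2 and contact force between the fingers and yellow_tin below 0.05 N and linear speed of tray below 0.005 m/s and linear speed of yellow_tin below 0.02 m/s); the robot touches nothing.
It fails at once if the tray is rammed (pushed with more than 20 N) (contact force between any of the arm, the fingers and tray above 20 N).
It fails at once if a bystander (green tin, teaspoon, cup, jar) is moved more than 20 mm (distance of any of green_tin_center, teaspoon, cup_a, cup_b, glass_jar from where it was at the start of the episode above 0.02 m).
It fails at once if the kettle is knocked (contact force between any of the arm, the fingers and kettle above 2 N).
It also fails if it takes over 61 s, if anything falls off the work surface, if the arm or the gripper's body presses on something with over 40 N, if the wrist force passes 120 N, or if a joint passes its speed limit or range.

### The arm

A 6-joint arm with a two-finger parallel gripper is mounted at the origin on the work surface. World frame = base frame: x ahead of the robot, y to its left, z up, the work surface at z = 0. Lengths are in m, angles in rad, forces in N, time in s.
With the tool pointing down it reaches from about 0.35 to 0.975 m from the base axis. Payload 4.9 kg.
Tool frame: the origin (TCP) lies midway between the tips of the shut fingers; the grasp point (between the pads) lies 19 mm behind it; z points along the fingers, y is the line along which they close (so a half turn about z gives the same grasp; the last joint's range is limited). The gripper opens to 85 mm and grips with 20 to 120 N. Pads are 22 mm wide; open, the fingers measure 114 mm over their backs; the gripper's body (76 mm by 85 mm) begins 54 mm behind the grasp point. The pads swing forward as they close: fully open they stand 13 mm farther back than shut.
Start: joints at [-1.45, 0.053, 1.613, -0, 1.476, -0.119], TCP at [0.148, -0.607, 0.231] pointing down, gripper open.
Joint ranges: [-3.01, 3.01], [-1.01, 2.22], [0.06, 2.58], [-1.02, 4.17], [0.09, 2.62], [-3.14, 3.14]. Speed limits (rad/s): [2.57, 2.57, 3.14, 3.14, 3.14, 3.14].

### API

Orientations are given as a unit quaternion [w, x, y, z].
In Python, from rig import robot, camera, camera_info, workorder gives the robot as it stands.
- The arm moves only by the tool servo_tool, never from a script. Its argument "rows" is a list that holds one entry, the list of rows, each a list of 7 numbers: the shift along the tool's x, y, z in units of 0.05 m (1.0 is 0.05 m), then the turn, a rotation vector about the tool's x, y, z in units of 6 degrees (1.0 is 6 degrees), then the closure, from 0 (fully open) to 1 (shut). In form: [[[tx, ty, tz, rx, ry, rz, claw], ...]]. A call has 1 to 5 rows; each row shifts and turns the commanded pose from where the row before left it, along the tool's axes as they then stand; what a row does not reach is not made up. A row lasts 1/8 s, in which the tool goes at most 62.5 mm and 10.7 degrees, less where a joint would pass 70% of its speed; a pose out of reach is approached as far as the arm can. A call with a number of a shift or a turn outside -1 to 1 is refused whole. A call with a gripper value outside its range is refused whole. The fingers move at their own pace and stop on an object; the grip force is fixed at half the most. Time passes only in rows, so rows that do not move let the fingers close. It gives the time, the measured TCP pose, the force, the opening and the grip force at its end, in the units of the state.
- robot.sense(): the state, without advancing time (a new reading comes with each control period).
- camera(name): name is "side" or "top" or "wrist"; returns the picture (384x512x3 uint8, red, green, blue); there is no depth.
- camera_info(name): a dict with "fx", "fy", "cx", "cy" (pixels), "eye" and "attitude" of the camera in the world. Camera axes: x right, y up, looking along -z (the intrinsics and any distortion apply to the point x, -y, -z); pixel columns grow to the right and rows downward; lengths in m; the calibration is good to about 2 mm. A picture is of the moment at which its call begins: read the wrist's pose just before it. camera_info takes no time and is no camera call; for the wrist camera it gives the pose at the moment of the call.
- workorder.hand_in(): hands the job in; it is judged then, once.
The state is a dict: "time": time; "joints": joint angles; "joint_vel": joint speeds; "joint_torque": joint torques, N m; "ee_pos": TCP position; "tool_rot": TCP orientation; "contact_force": force on the tool from outside, world axes, zero at the start; "moment": the same for the moment, N m; "opening": finger opening in m; "grip_force": force on a finger pad.
Only numpy, scipy, OpenCV 4.12 (cv2) and the standard library are available. Lean on these libraries where they do the work, as an engineer would, in place of code of your own. Each camera call takes 0.05 s, during which the arm holds its last target. There are 200 camera calls.

## Working session

There is one attempt and no reset: what is moved stays moved. The work goes in short steps, Python scripts to look and compute and a tool call to move; the robot and the scene stay as the last step left them, time stands still between calls to the robot, and variables do not carry over. Pictures are saved under pics/ and viewed, at most 10 in all, crops included, and the job is handed in when it is done.

Besides the shell and the picture viewer there is one more tool, called after "Call:" as a command line: name --argument value ..., lists and objects as JSON in quotes. servo_tool: Moves the arm, as the interface text tells. Shifts and turns lie within -1 to 1; 1 stands for 0.05 m of shift or 6 degrees of turn. Its arguments: {"type":"object","properties":{"rows":{"type":"array"}},"required":["rows"]}

```bash
mkdir -p pics; ls
python3 - <<'E'
from rig import robot,camera,camera_info
import cv2
print(robot.sense())
for n in("side","top"):
    print(camera_info(n)); cv2.imwrite(f"pics/{n}0.png",camera(n)[:,:,::-1])
E
```

```text
pics
{'time': 0.0, 'joints': array([-1.45000657e+00,  5.33811107e-02,  1.61429499e+00,  1.21822625e-05,
        1.47599262e+00, -1.18972612e-01]), 'joint_vel': array([ 0.00111154, -0.00153365,  0.00023445,  0.00117084,  0.00013542,
        0.0004073 ]), 'joint_torque': array([ 1.28288990e-03, -3.93680227e+01, -3.70176494e+01, -3.01775390e-05,
        6.94515111e-03,  4.64667291e-07]), 'ee_pos': array([ 0.14836484, -0.60649546,  0.23004739]), 'tool_rot': array([-1.03803962e-03,  9.92822387e-01,  1.19593604e-01,  5.12004381e-06]), 'contact_force': array([ 0.44687341, -0.03600521, -0.12571607]), 'moment': array([-0.01309143, -0.00069723,  0.04169665]), 'grip_force': 0.0, 'opening': 0.08550990484654308}
{'fx': 359.92913604984676, 'fy': 359.92913604984676, 'cx': 251.92051872586654, 'cy': 189.69952649934905, 'eye': array([ 0.46494991, -0.61732243,  0.79275702]), 'attitude': array([ 0.93109065,  0.35404044, -0.02483426, -0.0843139 ])}
{'fx': 352.33693154606567, 'fy': 352.33693154606567, 'cx': 249.20882098290318, 'cy': 185.82771773603443, 'eye': array([ 0.5006037 , -0.00504167,  0.99293251]), 'attitude': array([-0.70497016, -0.02419395,  0.01762958,  0.70860491])}
```

View pics/side0.png

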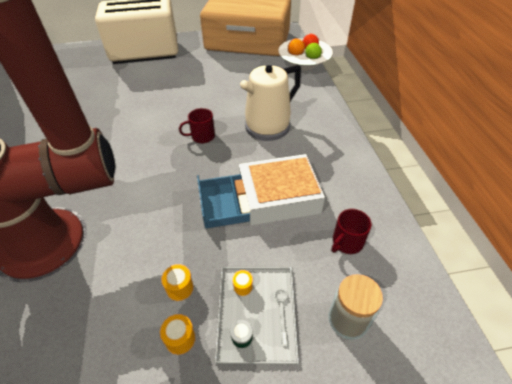

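View pics/top0.png

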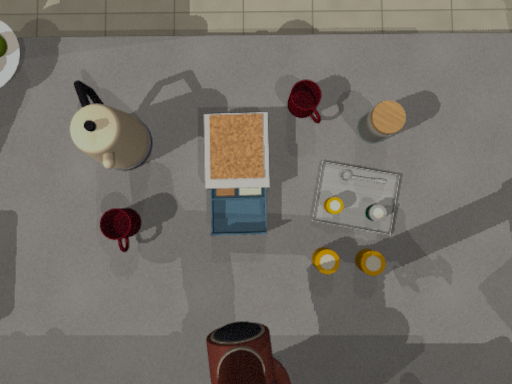

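The small yellow tin is on the steel tray: side view (243,282), top view (335,206). The tray's open front bay is at about (238,214) in the top view, with its front edge at row 234.

```bash
cat > h.py <<'E'
import numpy as np,cv2
from scipy.spatial.transform import Rotation as R
from rig import robot,camera,camera_info
def ray(i,u,v):
    w,x,y,z=i["attitude"]
    d=R.from_quat([x,y,z,w]).apply([(u-i["cx"])/i["fx"],-(v-i["cy"])/i["fy"],-1])
    return i["eye"],d/np.linalg.norm(d)
def plane(i,u,v,h):
    e,d=ray(i,u,v); return e+d*(h-e[2])/d[2]
def tri(a,b):
    A=[np.eye(3)-np.outer(d,d) for _,d in(a,b)]
    return np.linalg.solve(A[0]+A[1],A[0]@a[0]+A[1]@b[0])
def blobs(m,amin=30):
    c,_=cv2.findContours(m.astype(np.uint8),cv2.RETR_EXTERNAL,cv2.CHAIN_APPROX_NONE)
    return [k for k in c if cv2.contourArea(k)>amin]
def hsv(im): return cv2.cvtColor(im,cv2.COLOR_RGB2HSV)
E
python3 - <<'E'
from h import *
P={}
for n in("side","top"):
    i=camera_info(n);im=cv2.imread(f"pics/{n}0.png")[:,:,::-1].copy();h=hsv(im)
    m=cv2.inRange(h,(15,140,120),(35,255,255))
    for k in blobs(m):
        (u,v),r=cv2.minEnclosingCircle(k)
        if r<25: print(n,"yel",np.round((u,v,r),1),cv2.contourArea(k),plane(i,u,v,.043).round(3))
        if np.hypot(u-(243 if n=="side" else 335),v-(282 if n=="side" else 206))<8: P[n]=ray(i,u,v)
    m=cv2.inRange(h,(95,90,30),(115,255,140))
    for k in blobs(m,200):
        b=cv2.boxPoints(cv2.minAreaRect(k)); 
        if b[:,1].mean()<280: print(n,"blue",b.round(1).tolist(),[plane(i,*p,.061)[:2].round(3).tolist() for p in b])
    m=cv2.inRange(h,(0,0,190),(180,40,255))
    for k in blobs(m,150):
        b=cv2.boxPoints(cv2.minAreaRect(k)); 
        print(n,"white",b.round(1).tolist(),[plane(i,*p,.07)[:2].round(3).tolist() for p in b])
print(tri(P["side"],P["top"]))
E
```

```text
side yel [178.  333.9  20.1] 1037.0 [ 0.352 -0.323  0.043]
side yel [356.5 303.   19.2] 70.5 [ 0.737 -0.326  0.043]
side yel [242.5 282.5  12.7] 380.0 [ 0.501 -0.234  0.043]
side yel [178.  282.1  18.1] 841.5 [ 0.357 -0.206  0.043]
side yel [239.  186.    5.8] 42.5 [0.538 0.06  0.043]
side yel [296.1  45.8   7.4] 119.0 [0.902 0.818 0.043]
side blue [[197.60000610351562, 181.1999969482422], [241.60000610351562, 174.10000610351562], [249.0, 220.1999969482422], [205.0, 227.3000030517578]] [[0.425, 0.083], [0.55, 0.087], [0.543, -0.077], [0.432, -0.078]]
side white [[458.0, 383.0], [458.0, 352.0], [511.0, 352.0], [511.0, 383.0]] [[0.851, -0.513], [0.881, -0.464], [0.979, -0.482], [0.945, -0.53]]
side white [[221.0, 361.0], [221.0, 347.0], [242.0, 347.0], [242.0, 361.0]] [[0.434, -0.4], [0.437, -0.374], [0.477, -0.381], [0.473, -0.407]]
side white [[477.6000061035156, 318.3999938964844], [496.29998779296875, 307.6000061035156], [515.7999877929688, 341.20001220703125], [497.1000061035156, 352.1000061035156]] [[0.955, -0.412], [1.005, -0.398], [1.001, -0.466], [0.953, -0.477]]
side white [[
[... 3236 characters left out ...]
71.0999984741211]] [[0.786, 0.669], [1.015, 1.376], [1.282, 1.168], [0.997, 0.542]]
side white [[96.5, 2.200000047683716], [166.0, -0.10000000149011612], [166.5, 14.100000381469727], [97.0, 16.399999618530273]] [[0.016, 1.412], [0.363, 1.367], [0.362, 1.194], [0.036, 1.236]]
top yel [372.3 262.4  12.6] 433.5 [ 0.351 -0.323  0.043]
top yel [325.2 260.9  14.1] 484.5 [ 0.355 -0.198  0.043]
top yel [333.3 205.3   9.7] 236.0 [ 0.503 -0.222  0.043]
top blue [[210.10000610351562, 189.10000610351562], [264.3999938964844, 188.0], [265.29998779296875, 233.10000610351562], [211.0, 234.3000030517578]] [[0.548, 0.107], [0.55, -0.037], [0.431, -0.038], [0.429, 0.105]]
[ 0.50251098 -0.22561666  0.0271792 ]
```

Call:
servo_tool --rows '[[[0.83,-0.54,0,0,0,0.43,0],[0.8,-0.58,0,0,0,0.43,0],[0.78,-0.62,0,0,0,0.43,0],[0.75,-0.65,0,0,0,0.43,0],[0.71,-0.69,0,0,0,0.43,0]]]'

```text
time: 0.72
ee_pos: [0.3179, -0.424, 0.2308]
tool_rot: [-0.0, 1.0, 0.006, -0.0]
contact_force: [0.3, -0.4, 0.5]
opening: 0.0851
grip_force: 0.0
```

Call:
servo_tool --rows '[[[0.68,-0.72,0,0,0,0,0.25],[0.68,-0.72,0,0,0,0,0.25],[0.68,-0.72,0,0,0,0,0.25],[0.68,-0.72,0,0,0,0,0.25],[0,0,0,0,0,0,0.25]]]'

```text
time: 1.35
ee_pos: [0.4523, -0.2771, 0.2307]
tool_rot: [-0.001, 1.0, 0.01, -0.0]
contact_force: [0.2, 0.2, -0.6]
opening: 0.0641
grip_force: 0.0
```

Call:
servo_tool --rows '[[[0.6,-0.6,0.3,0,0,0,0.25],[0.35,-0.4,0.3,0,0,0,0.25],[0,0,0,0,0,0,0.25]]]'

```text
time: 1.72
ee_pos: [0.497, -0.2281, 0.1993]
tool_rot: [-0.001, 1.0, 0.008, -0.002]
contact_force: [0.2, 0.2, 0.2]
opening: 0.0637
grip_force: 0.0
```

Run:
```python
from h import *
i=camera_info("wrist");im=camera("wrist");cv2.imwrite("pics/w1.png",im[:,:,::-1]);print(robot.sense()["ee_pos"],i["eye"],i["attitude"])
m=cv2.inRange(hsv(im),(15,140,120),(35,255,255))
for k in blobs(m,100):
    (u,v),r=cv2.minEnclosingCircle(k);print(np.round((u,v,r),1),plane(i,u,v,.043),2*r*(i["eye"][2]-.043)/i["fx"])
```

```text
[ 0.49703165 -0.22908571  0.20035083] [ 0.56749732 -0.22639793  0.34184203] [ 0.70596732 -0.09987855  0.09927398 -0.69410309]
[321.5 299.5  36.8] [ 0.35827014 -0.30528295  0.043     ] 0.06977145033341964
[224.6 294.6  38.7] [ 0.36262799 -0.1990126   0.043     ] 0.07345485219001698
[250.  165.6  24.7] [ 0.50632624 -0.22467614  0.043     ] 0.04686718280494858
```

View pics/w1.png

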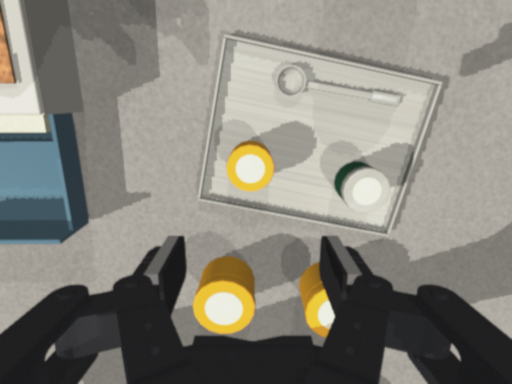

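The wrist view confirms it: small yellow tin at (250,166), 46.9 mm across. It is about 35 mm from the steel tray's left rim, and I'm using the pre-narrowed fingers there.

Call:
servo_tool --rows '[[[0.14,-0.08,0.9,0,0,0,0.25],[0,0,0.9,0,0,0,0.25],[0,0,0.8,0,0,0,0.25],[0,0,0.6,0,0,0,0.25],[0,0,0.3,0,0,0,0.25]]]'

```text
time: 2.4
ee_pos: [0.5034, -0.2258, 0.0251]
tool_rot: [-0.0, 1.0, 0.006, -0.001]
contact_force: [0.0, -0.5, -0.7]
opening: 0.0638
grip_force: 0.0
```

Call:
servo_tool --rows '[[[0,0,0.2,0,0,0,0.25],[0,0,0.1,0,0,0,0.25],[0,0,0,0,0,0,0.25]]]'

```text
time: 2.78
ee_pos: [0.5052, -0.2252, 0.012]
tool_rot: [0.0, 1.0, 0.007, 0.0]
contact_force: [0.3, -0.0, -0.2]
opening: 0.0643
grip_force: 0.0
```

Slightly lower, then close and lift.

Call:
servo_tool --rows '[[[0,0,0.06,0,0,0,0.25],[0,0,0,0,0,0,0.6],[0,0,0,0,0,0,0.8],[0,0,0,0,0,0,0.8],[0,0,0,0,0,0,0.8]]]'

```text
time: 3.4
ee_pos: [0.5052, -0.225, 0.0089]
tool_rot: [0.0, 1.0, 0.007, 0.0]
contact_force: [-0.6, -0.4, 3.7]
opening: 0.0448
grip_force: 61.6
```

Call:
servo_tool --rows '[[[0,0,0,0,0,0,0.8],[0,0,-0.3,0,0,0,0.8],[0,0,-0.6,0,0,0,0.8],[0,0,-0.8,0,0,0,0.8],[0,0,-0.8,0,0,0,0.8]]]'

```text
time: 4.03
ee_pos: [0.504, -0.2243, 0.1342]
tool_rot: [-0.0, 1.0, 0.007, -0.001]
contact_force: [0.2, 0.5, -1.6]
opening: 0.0454
grip_force: 61.5
```

Call:
servo_tool --rows '[[[0,-0.7,-0.6,0,0,0,0.8],[-0.1,-0.9,-0.5,0,0,0,0.8],[-0.1,-0.9,-0.2,0,0,0,0.8],[-0.2,-0.6,0,0,0,0,0.8],[0,0,0,0,0,0,0.8]]]'

```text
time: 4.65
ee_pos: [0.4816, -0.0684, 0.1983]
tool_rot: [-0.0, 1.0, 0.009, -0.0]
contact_force: [-0.1, 0.3, -0.8]
opening: 0.0457
grip_force: 61.6
```

Run:
```python
from h import *
i=camera_info("wrist");im=camera("wrist");cv2.imwrite("pics/w2.png",im[:,:,::-1]);print(robot.sense()["ee_pos"],i["eye"])
m=cv2.inRange(hsv(im),(95,90,30),(115,255,160))
for k in blobs(m,300):
    b=cv2.boxPoints(cv2.minAreaRect(k));print(b.round().tolist(),[plane(i,*p,.061)[:2].round(4).tolist() for p in b])
```

```text
[ 0.4819772  -0.06945165  0.19824416] [ 0.55164913 -0.06637694  0.34111514]
```

View pics/w2.png

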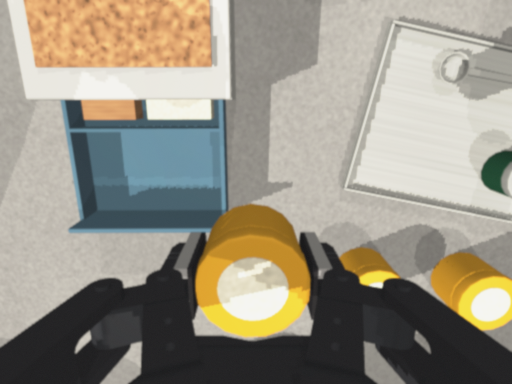

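The tray's front panel top edge runs (70,231)–(228,229), the divider is at row 130, and the housing's front top edge runs (27,99)–(230,98).

Run:
```python
from h import *
i=camera_info("wrist")
for p,h in(((70,231),.061),((228,229.5),.061),((72,130),.038),((222,130),.038),((27,99),.07),((231,98.5),.07)): print(p,plane(i,*p,h).round(4))
im=cv2.imread("pics/w2.png")[:,:,::-1]
for c in(100,140,180):print(c,[tuple(im[r,c]) for r in range(208,238,2)])
```

```text
(70, 231) [0.429  0.1053 0.061 ]
(228, 229.5) [ 0.4331 -0.0463  0.061 ]
(72, 130) [0.5225 0.1028 0.038 ]
(222, 130) [ 0.5249 -0.0393  0.038 ]
(27, 99) [0.5503 0.1184 0.07  ]
(231, 98.5) [ 0.5535 -0.05    0.07  ]
100 [(np.uint8(74), np.uint8(98), np.uint8(110)), (np.uint8(66), np.uint8(88), np.uint8(98)), (np.uint8(58), np.uint8(77), np.uint8(86)), (np.uint8(58), np.uint8(77), np.uint8(85)), (np.uint8(58), np.uint8(77), np.uint8(86)), (np.uint8(58), np.uint8(76), np.uint8(86)), (np.uint8(59), np.uint8(77), np.uint8(87)), (np.uint8(58), np.uint8(77), np.uint8(87)), (np.uint8(58), np.uint8(77), np.uint8(86)), (np.uint8(58), np.uint8(77), np.uint8(87)), (np.uint8(80), np.uint8(107), np.uint8(119)), (np.uint8(116), np.uint8(155), np.uint8(172)), (np.uint8(142), np.uint8(163), np.uint8(171)), (np.uint8(180), np.uint8(176), np.uint8(168)), (np.uint8(181), np.uint8(176), np.uint8(167))]
140 [(np.uint8(74), np.uint8(98), np.uint8(109)), (np.uint8(65), np.uint8(86), np.uint8(96)), (np.uint8(58), np.uint8(77), np.uint8(86)), (np.uint8(57), np.uint8(77), np.uint8(85)), (np.uint8(58), np.uint8(77
[... 451 characters left out ...]
76), np.uint8(167))]
180 [(np.uint8(73), np.uint8(98), np.uint8(109)), (np.uint8(64), np.uint8(85), np.uint8(94)), (np.uint8(57), np.uint8(77), np.uint8(85)), (np.uint8(56), np.uint8(76), np.uint8(85)), (np.uint8(58), np.uint8(77), np.uint8(85)), (np.uint8(57), np.uint8(76), np.uint8(86)), (np.uint8(56), np.uint8(76), np.uint8(85)), (np.uint8(57), np.uint8(76), np.uint8(86)), (np.uint8(58), np.uint8(77), np.uint8(86)), (np.uint8(59), np.uint8(78), np.uint8(88)), (np.uint8(88), np.uint8(117), np.uint8(131)), (np.uint8(116), np.uint8(155), np.uint8(173)), (np.uint8(146), np.uint8(163), np.uint8(170)), (np.uint8(183), np.uint8(179), np.uint8(170)), (np.uint8(182), np.uint8(178), np.uint8(169))]
```

Call:
servo_tool --rows '[[[0,-0.6,0,0,0,0,0.8],[0,-0.8,0,0,0,0,0.8],[0,-0.62,0.5,0,0,0,0.8],[0,0,0.9,0,0,0,0.8],[0,0,0.9,0,0,0,0.8]]]'

```text
time: 5.32
ee_pos: [0.4815, 0.0303, 0.0823]
tool_rot: [0.0, 1.0, 0.007, 0.0]
contact_force: [0.6, -0.6, -2.1]
opening: 0.0453
grip_force: 61.8
```

Call:
servo_tool --rows '[[[0,0,0.7,0,0,0,0.8],[0,0,0.3,0,0,0,0.8],[0,0,0.1,0,0,0,0.8],[0,0,0,0,0,0,0.8]]]'

```text
time: 5.82
ee_pos: [0.4821, 0.0305, 0.0294]
tool_rot: [0.0, 1.0, 0.007, 0.001]
contact_force: [0.9, -0.1, -0.4]
opening: 0.0451
grip_force: 61.8
```

Call:
servo_tool --rows '[[[0,0,0.15,0,0,0,0.8],[0,0,0.08,0,0,0,0.8],[0,0,0.04,0,0,0,0.8],[0,0,0,0,0,0,0.8]]]'

```text
time: 6.32
ee_pos: [0.4809, 0.0309, 0.0147]
tool_rot: [-0.0, 1.0, 0.007, -0.0]
contact_force: [-0.6, 0.8, -1.2]
opening: 0.0451
grip_force: 61.8
```

Call:
servo_tool --rows '[[[0,0,0.02,0,0,0,0.8],[0,0,0,0,0,0,0.8],[0,0,0,0,0,0,0.4],[0,0,0,0,0,0,0.2],[0,0,0,0,0,0,0.2]]]'

```text
time: 6.95
ee_pos: [0.4812, 0.0309, 0.014]
tool_rot: [-0.0, 1.0, 0.007, 0.0]
contact_force: [-0.4, 0.2, -0.1]
opening: 0.0683
grip_force: 0.0
```

Call:
servo_tool --rows '[[[0,0,0,0,0,0,0.2],[0,0,-0.3,0,0,0,0.2],[0,0,-0.6,0,0,0,0.2],[0,0,-0.9,0,0,0,0.2],[0,0,-0.9,0,0,0,0.2]]]'

```text
time: 7.58
ee_pos: [0.4809, 0.0309, 0.1511]
tool_rot: [0.0, 1.0, 0.007, 0.0]
contact_force: [-0.2, 0.2, -0.9]
opening: 0.0684
grip_force: 0.0
```

Call:
servo_tool --rows '[[[-0.6,0,0,0,0,0,1],[-0.8,0,0,0,0,0,1],[-0.5,0,0,0,0,0,1],[0,0,0,0,0,0,1]]]'

```text
time: 8.07
ee_pos: [0.3856, 0.0295, 0.1497]
tool_rot: [0.0, 1.0, 0.007, 0.001]
contact_force: [0.9, 0.3, 0.0]
opening: 0.0004
grip_force: 0.0
```

```bash
cat > look.py <<'E'
from h import *
import sys
P={}
for n in("side","top"):
    i=camera_info(n);im=camera(n)
    c=np.array([215,205]) if n=="side" else np.array([237,215])
    m=cv2.inRange(hsv(im),(15,140,90),(35,255,255))
    for k in blobs(m,40):
        (u,v),r=cv2.minEnclosingCircle(k)
        if abs(u-c[0])<50 and abs(v-c[1])<28: print(n,np.round((u,v,r),1),plane(i,u,v,.048).round(3))
    cv2.imwrite(f"pics/{sys.argv[1]}_{n}.png",cv2.resize(im[c[1]-60:c[1]+60,c[0]-75:c[0]+75,::-1],None,fx=4,fy=4,interpolation=cv2.INTER_CUBIC))
E
python3 look.py a
```

```text
side [219.2 199.5  10.9] [0.477 0.016 0.048]
side [239.5 186.    6.1] [0.539 0.055 0.048]
top [239.6 214.4   8.7] [0.48  0.03  0.048]
```

View pics/a_side.png

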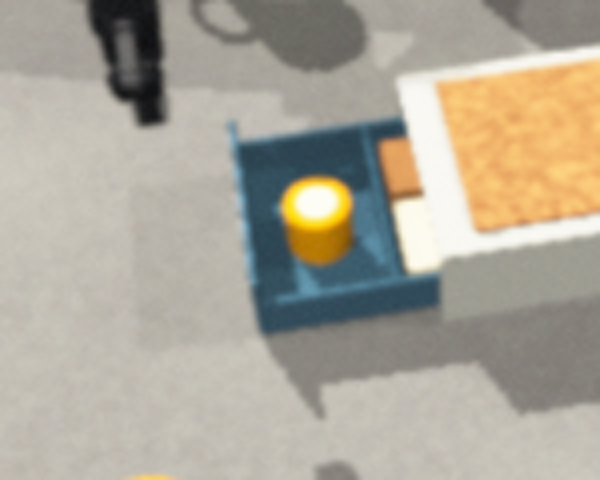

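The tin stands upright in the middle of the bay (crop 318,220), clear of the walls, with the shut fingers in front of the panel. Now I'll lower them to push.

Call:
servo_tool --rows '[[[0,0,0.8,0,0,0,1],[0,0,0.9,0,0,0,1],[0,0,0.5,0,0,0,1],[0,0,0.2,0,0,0,1],[0,0,0,0,0,0,1]]]'

```text
time: 8.8
ee_pos: [0.3864, 0.0295, 0.0289]
tool_rot: [-0.0, 1.0, 0.007, -0.0]
contact_force: [-0.3, 0.0, 0.7]
opening: -0.0001
grip_force: 0.0
```

Call:
servo_tool --rows '[[[0.3,0,0,0,0,0,1],[0.1,0,0,0,0,0,1],[0.05,0,0,0,0,0,1],[0.04,0,0,0,0,0,1],[0,0,0,0,0,0,1]]]'

```text
time: 9.43
ee_pos: [0.4105, 0.0299, 0.0289]
tool_rot: [0.0, 1.0, 0.007, 0.0]
contact_force: [-0.9, 0.1, -0.1]
opening: 0.0001
grip_force: 0.0
```

Call:
servo_tool --rows '[[[0.04,0,0,0,0,0,1],[0.04,0,0,0,0,0,1],[0.04,0,0,0,0,0,1],[0.03,0,0,0,0,0,1],[0,0,0,0,0,0,1]]]'

```text
time: 10.05
ee_pos: [0.4179, 0.03, 0.0287]
tool_rot: [-0.0, 1.0, 0.007, -0.0]
contact_force: [-1.5, -0.2, 1.0]
opening: -0.0001
grip_force: 0.6
```

Call:
servo_tool --rows '[[[0.03,0,0,0,0,0,1],[0.03,0,0,0,0,0,1],[0.03,0,0,0,0,0,1],[0.03,0,0,0,0,0,1]]]'

```text
time: 10.55
ee_pos: [0.424, 0.0301, 0.0287]
tool_rot: [-0.0, 1.0, 0.007, -0.0]
contact_force: [-1.5, 0.6, 0.6]
opening: 0.0001
grip_force: 1.0
```

Call:
servo_tool --rows '[[[0.03,0,0,0,0,0,1],[0.03,0,0,0,0,0,1],[0.03,0,0,0,0,0,1],[0.03,0,0,0,0,0,1]]]'

```text
time: 11.05
ee_pos: [0.4297, 0.0302, 0.0287]
tool_rot: [-0.0, 1.0, 0.007, -0.001]
contact_force: [-6.0, 0.6, 3.1]
opening: -0.0001
grip_force: 2.6
```

Call:
servo_tool --rows '[[[0.02,0,0,0,0,0,1],[0.02,0,0,0,0,0,1]]]'

```text
time: 11.3
ee_pos: [0.4307, 0.0302, 0.0287]
tool_rot: [-0.0, 1.0, 0.007, -0.002]
contact_force: [-9.1, 0.6, 6.3]
opening: 0.0
grip_force: 4.4
```

Call:
servo_tool --rows '[[[0.02,0,0,0,0,0,1],[0.01,0,0,0,0,0,1]]]'

```text
time: 11.55
ee_pos: [0.4325, 0.0303, 0.0287]
tool_rot: [-0.0, 1.0, 0.007, -0.002]
contact_force: [-6.4, 0.9, 4.8]
opening: 0.0
grip_force: 3.4
```

Call:
servo_tool --rows '[[[0.02,0,0,0,0,0,1],[0.02,0,0,0,0,0,1]]]'

```text
time: 11.8
ee_pos: [0.4349, 0.0303, 0.0287]
tool_rot: [-0.0, 1.0, 0.007, -0.001]
contact_force: [-5.4, 1.4, 2.1]
opening: -0.0001
grip_force: 2.5
```

Call:
servo_tool --rows '[[[0.02,0,0,0,0,0,1],[0.02,0,0,0,0,0,1],[0.02,0,0,0,0,0,1]]]'

```text
time: 12.18
ee_pos: [0.4387, 0.0304, 0.0287]
tool_rot: [-0.0, 1.0, 0.007, 0.0]
contact_force: [-1.6, 1.6, -0.4]
opening: 0.0001
grip_force: 1.1
```

Call:
servo_tool --rows '[[[0.03,0,0,0,0,0,1],[0.03,0,0,0,0,0,1],[0.03,0,0,0,0,0,1],[0.03,0,0,0,0,0,1]]]'

```text
time: 12.68
ee_pos: [0.4448, 0.0302, 0.0291]
tool_rot: [0.0, 1.0, 0.007, 0.0]
contact_force: [-2.5, -0.7, 1.9]
opening: 0.0001
grip_force: 1.0
```

Call:
servo_tool --rows '[[[0.04,0,0,0,0,0,1],[0.04,0,0,0,0,0,1],[0.04,0,0,0,0,0,1],[0.04,0,0,0,0,0,1],[0.04,0,0,0,0,0,1]]]'

```text
time: 13.3
ee_pos: [0.4547, 0.0305, 0.0288]
tool_rot: [-0.0, 1.0, 0.007, -0.0]
contact_force: [-2.0, -0.3, 2.6]
opening: -0.0002
grip_force: 1.0
```

Call:
servo_tool --rows '[[[0.04,0,0,0,0,0,1],[0.04,0,0,0,0,0,1],[0.04,0,0,0,0,0,1],[0.04,0,0,0,0,0,1],[0.04,0,0,0,0,0,1]]]'

```text
time: 13.92
ee_pos: [0.4647, 0.0307, 0.0288]
tool_rot: [-0.0, 1.0, 0.007, 0.0]
contact_force: [-1.9, 0.5, 2.3]
opening: -0.0001
grip_force: 1.0
```

Call:
servo_tool --rows '[[[0.04,0,0,0,0,0,1],[0.04,0,0,0,0,0,1],[0.04,0,0,0,0,0,1],[0.04,0,0,0,0,0,1],[0.04,0,0,0,0,0,1]]]'

```text
time: 14.55
ee_pos: [0.4746, 0.0309, 0.0288]
tool_rot: [-0.0, 1.0, 0.007, -0.0]
contact_force: [-2.5, 2.0, 2.0]
opening: -0.0002
grip_force: 1.0
```

Call:
servo_tool --rows '[[[0.04,0,0,0,0,0,1],[0.03,0,0,0,0,0,1],[0.03,0,0,0,0,0,1],[0.03,0,0,0,0,0,1]]]'

```text
time: 15.05
ee_pos: [0.481, 0.031, 0.0287]
tool_rot: [-0.0, 1.0, 0.007, -0.0]
contact_force: [-1.8, 2.0, 1.0]
opening: 0.0001
grip_force: 1.0
```

Call:
servo_tool --rows '[[[0.02,0,0,0,0,0,1],[0.02,0,0,0,0,0,1],[0.02,0,0,0,0,0,1],[0.02,0,0,0,0,0,1],[0.02,0,0,0,0,0,1]]]'

```text
time: 15.68
ee_pos: [0.486, 0.031, 0.0287]
tool_rot: [-0.0, 1.0, 0.007, -0.0]
contact_force: [-2.3, 2.0, 0.8]
opening: -0.0003
grip_force: 1.0
```

Call:
servo_tool --rows '[[[0.02,0,0,0,0,0,1],[0.02,0,0,0,0,0,1],[0.02,0,0,0,0,0,1],[0.02,0,0,0,0,0,1],[0.02,0,0,0,0,0,1]]]'

```text
time: 16.3
ee_pos: [0.491, 0.031, 0.0288]
tool_rot: [-0.0, 1.0, 0.007, -0.0]
contact_force: [-2.7, 2.2, 0.9]
opening: 0.0002
grip_force: 1.0
```

Call:
servo_tool --rows '[[[0.02,0,0,0,0,0,1],[0.02,0,0,0,0,0,1],[0.02,0,0,0,0,0,1],[0.02,0,0,0,0,0,1]]]'

```text
time: 16.8
ee_pos: [0.495, 0.0311, 0.0287]
tool_rot: [0.0, 1.0, 0.007, -0.0]
contact_force: [-2.3, 2.6, -0.2]
opening: 0.0002
grip_force: 1.0
```

Call:
servo_tool --rows '[[[0.02,0,0,0,0,0,1],[0.02,0,0,0,0,0,1],[0.02,0,0,0,0,0,1],[0.02,0,0,0,0,0,1]]]'

```text
time: 17.3
ee_pos: [0.4991, 0.0312, 0.0288]
tool_rot: [-0.0, 1.0, 0.007, -0.0]
contact_force: [-2.6, 1.1, -0.1]
opening: -0.0001
grip_force: 1.0
```

Call:
servo_tool --rows '[[[0.02,0,0,0,0,0,1],[0.02,0,0,0,0,0,1],[0.02,0,0,0,0,0,1],[0.02,0,0,0,0,0,1]]]'

```text
time: 17.8
ee_pos: [0.5031, 0.0312, 0.0288]
tool_rot: [-0.0, 1.0, 0.007, -0.0]
contact_force: [-2.2, 2.6, -0.6]
opening: 0.0001
grip_force: 1.0
```

Call:
servo_tool --rows '[[[0.02,0,0,0,0,0,1],[0.02,0,0,0,0,0,1],[0.02,0,0,0,0,0,1],[0.02,0,0,0,0,0,1]]]'

```text
time: 18.3
ee_pos: [0.507, 0.0313, 0.0288]
tool_rot: [0.0, 1.0, 0.007, -0.0]
contact_force: [-1.8, 1.2, -1.0]
opening: 0.0
grip_force: 1.0
```

Call:
servo_tool --rows '[[[0.02,0,0,0,0,0,1],[0.02,0,0,0,0,0,1],[0.02,0,0,0,0,0,1],[0.02,0,0,0,0,0,1]]]'

```text
time: 18.8
ee_pos: [0.5097, 0.0313, 0.0288]
tool_rot: [0.0, 1.0, 0.007, -0.002]
contact_force: [-9.7, 1.7, 6.3]
opening: 0.0003
grip_force: 4.8
```

Call:
servo_tool --rows '[[[0,0,0,0,0,0,1],[0,0,0,0,0,0,1],[0,0,0,0,0,0,1],[0,0,0,0,0,0,1]]]'

```text
time: 19.3
ee_pos: [0.5097, 0.0313, 0.0288]
tool_rot: [0.0, 1.0, 0.007, -0.002]
contact_force: [-9.3, 2.5, 5.3]
opening: 0.0001
grip_force: 4.2
```

Call:
servo_tool --rows '[[[-0.02,0,0,0,0,0,1],[-0.02,0,0,0,0,0,1],[-0.02,0,0,0,0,0,1],[-0.02,0,0,0,0,0,1],[-0.03,0,0,0,0,0,1]]]'

```text
time: 19.92
ee_pos: [0.5064, 0.031, 0.0294]
tool_rot: [0.0, 1.0, 0.007, 0.001]
contact_force: [-0.0, 1.0, 0.3]
opening: -0.0001
grip_force: 0.0
```

Call:
servo_tool --rows '[[[-0.1,0,0,0,0,0,1],[-0.3,0,0,0,0,0,1],[-0.5,0,0,0,0,0,1],[-0.4,0,0,0,0,0,1],[0,0,0,0,0,0,1]]]'

```text
time: 20.55
ee_pos: [0.4387, 0.0304, 0.0282]
tool_rot: [-0.0, 1.0, 0.007, -0.0]
contact_force: [0.3, -0.3, -0.4]
opening: 0.0003
grip_force: 0.0
```

Call:
servo_tool --rows '[[[0,0,-0.6,0,0,0,1],[0,0,-0.8,0,0,0,1],[0,0,-0.6,0,0,0,1],[0,0,0,0,0,0,1]]]'

```text
time: 21.05
ee_pos: [0.4431, 0.0301, 0.1321]
tool_rot: [0.0, 1.0, 0.007, 0.004]
contact_force: [0.1, 0.1, -0.2]
opening: -0.0002
grip_force: 0.0
```

```bash
python3 look.py b
```

```text
(no output)
```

View pics/b_side.png

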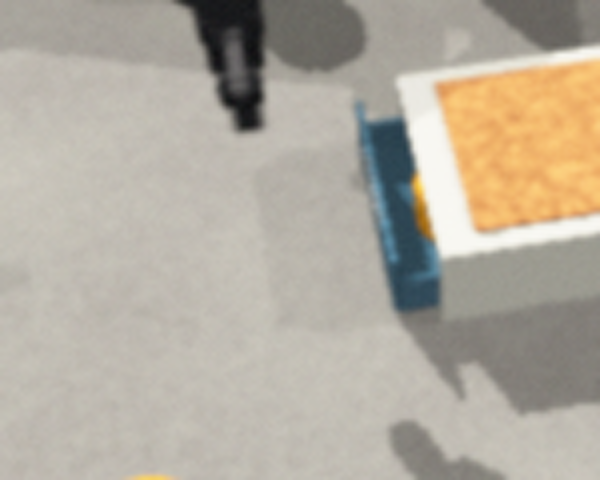

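The tray is home with about 30 mm of the bay still showing, and the yellow edge of the tin is visible standing just under the housing lip (crop 425,205). I'll let things settle, then hand in.

Call:
servo_tool --rows '[[[0,0,0,0,0,0,1],[0,0,0,0,0,0,1],[0,0,0,0,0,0,1],[0,0,0,0,0,0,1],[0,0,0,0,0,0,1]]]'

```text
time: 21.78
ee_pos: [0.4405, 0.0303, 0.1288]
tool_rot: [0.0, 1.0, 0.007, 0.0]
contact_force: [-0.7, -0.1, 0.1]
opening: 0.0001
grip_force: 0.0
```

```bash
python3 -c "
from rig import workorder
print(workorder.hand_in())"
```

```text
the job is handed in; nothing more can be done
None
```

The yellow tin is in the tray's front bay, and the tray was pushed in to the hidden stop (highest force read about 10 N) and left there with the arm clear; I handed the job in at about 22 s, and the hand-in gave no verdict.

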